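# Load deburred collars onto the wash rack in order

## Task

Move the three steel collars from the wooden deburring board onto the posts of the grey wash rack, one on each post, keeping their order counted from the rack's upright end plate: the collar that stands nearest to the robot on the board goes on the post next to the end plate, the middle one on the middle post, and the one farthest from the robot on the post farthest from the end plate. Set each one down without dropping it, flange down and sitting flat on the foot of its post, and leave it there released and at rest.

Things in the scene. Friction and masses are not known exactly. Their poses are not given: they have to be found in the camera images.
- collar_round: Plain steel collar: at the bottom a round flange of 72 mm diameter, 12 mm thick, above it a round hub of 46 mm diameter; total height 50 mm; 30 mm bore right through. About 0.45 kg. Loose; starts upright on a pad of the deburring board, flange down, turned any way. Origin: centre of its underside; z up along the bore. Grip the hub from above.
- collar_lugs: Plain steel collar: at the bottom a two-lug flange (82 mm over the lugs, 52 mm round middle), 12 mm thick, above it a round hub of 42 mm diameter; total height 58 mm; 30 mm bore right through. About 0.38 kg. Loose; starts upright on a pad of the deburring board, flange down, turned any way. Origin: centre of its underside; z up along the bore. Grip the hub from above.
- collar_square: Plain steel collar: at the bottom a square flange of 62 x 62 mm, 12 mm thick, above it a round hub of 50 mm diameter; total height 54 mm; 30 mm bore right through. About 0.55 kg. Loose; starts upright on a pad of the deburring board, flange down, turned any way. Origin: centre of its underside; z up along the bore. Grip the hub from above.
- nest_a: Black rubber pad 84 x 70 mm, 8 mm thick, with a 12 mm wooden dowel up to 22 mm above the pad's underside: one of three like places, 100 mm apart in a row on the 20 mm thick wooden deburring board. Fixed; order varies. Origin: centre of its underside; x axis along the row, pointing away from the robot (within 0.2 rad of world x), z up. Collar_round starts here.
- nest_b: Black rubber pad 84 x 70 mm, 8 mm thick, with a 12 mm wooden dowel up to 22 mm above the pad's underside: one of three like places, 100 mm apart in a row on the 20 mm thick wooden deburring board. Fixed; order varies. Origin: centre of its underside; x axis along the row, pointing away from the robot (within 0.2 rad of world x), z up. Collar_lugs starts here.
- nest_c: Black rubber pad 84 x 70 mm, 8 mm thick, with a 12 mm wooden dowel up to 22 mm above the pad's underside: one of three like places, 100 mm apart in a row on the 20 mm thick wooden deburring board. Fixed; order varies. Origin: centre of its underside; x axis along the row, pointing away from the robot (within 0.2 rad of world x), z up. Collar_square starts here.
- post_p: White plastic post, 12 mm diameter, tapered tip 33 mm above the underside of its round foot (64 mm wide, 8 mm thick): one of three like places, 100 mm apart in a row on the 15 mm thick grey wash rack. Fixed; order varies. Origin: centre of the foot's underside; x along the row (within 0.2 rad of world x), z up. A seated collar has its origin 8 mm above this one.
- post_q: White plastic post, 12 mm diameter, tapered tip 33 mm above the underside of its round foot (64 mm wide, 8 mm thick): one of three like places, 100 mm apart in a row on the 15 mm thick grey wash rack. Fixed; order varies. Origin: centre of the foot's underside; x along the row (within 0.2 rad of world x), z up. A seated collar has its origin 8 mm above this one.
- post_r: White plastic post, 12 mm diameter, tapered tip 33 mm above the underside of its round foot (64 mm wide, 8 mm thick): one of three like places, 100 mm apart in a row on the 15 mm thick grey wash rack. Fixed; order varies. Origin: centre of the foot's underside; x along the row (within 0.2 rad of world x), z up. A seated collar has its origin 8 mm above this one.
- end_plate: Upright steel plate, 10 mm thick, 84 mm wide, 70 mm tall, across one end of the wash rack, in line with the three posts and 85, 185 and 285 mm from them. It may be at the rack's end nearer the robot or at the far end; the other end has only a low bolt head. Fixed. Origin: centre of its underside; x axis along the row, z up.
Things that resemble listed ones, but are neither listed nor needed, are in the scene too. Leave any yellow look-alike of the collar_square alone.

How it is judged:
At the end, for the whole second after the job is handed in: Each collar within 13 mm of a post's axis, within 4 mm of flat on its foot, upright (0.1 rad), released, at rest. From the end plate outwards the posts carry the collar from the pad nearest the robot, then the middle pad's, then the farthest pad's (((horizontal distance between collar_round and post_p below 0.013 m and z of collar_round in the frame of post_p between 0.004 and 0.012 m) or (horizontal distance between collar_round and post_q below 0.013 m and z of collar_round in the frame of post_q between 0.004 and 0.012 m) or (horizontal distance between collar_round and post_r below 0.013 m and z of collar_round in the frame of post_r between 0.004 and 0.012 m)) and ((x of each of nest_b, nest_c in the frame of nest_a above 0.05 m and horizontal distance between collar_round and end_plate between 0.035 and 0.135 m) or (((x of nest_b in the frame of nest_a above 0.05 m and x of nest_c in the frame of nest_a below -0.05 m) or (x of nest_b in the frame of nest_a below -0.05 m and x of nest_c in the frame of nest_a above 0.05 m)) and horizontal distance between collar_round and end_plate between 0.135 and 0.235 m) or (x of each of nest_b, nest_c in the frame of nest_a below -0.05 m and horizontal distance between collar_round and end_plate between 0.235 and 0.335 m)) and angle between each of collar_round, collar_lugs, collar_square's own z axis and vertical below 0.1 rad and linear speed of each of collar_round, collar_lugs, collar_square below 0.02 m/s and angular speed of each of collar_round, collar_lugs, collar_square below 0.1 rad/s and ((horizontal distance between collar_lugs and post_p below 0.013 m and z of collar_lugs in the frame of post_p between 0.004 and 0.012 m) or (horizontal distance between collar_lugs and post_q below 0.013 m and z of collar_lugs in the frame of post_q between 0.004 and 0.012 m) or (horizontal distance between collar_lugs and post_r below 0.013 m and z of collar_lugs in the frame of post_r between 0.004 and 0.012 m)) and ((x of each of nest_a, nest_c in the frame of nest_b above 0.05 m and horizontal distance between collar_lugs and end_plate between 0.035 and 0.135 m) or (((x of nest_a in the frame of nest_b above 0.05 m and x of nest_c in the frame of nest_b below -0.05 m) or (x of nest_a in the frame of nest_b below -0.05 m and x of nest_c in the frame of nest_b above 0.05 m)) and horizontal distance between collar_lugs and end_plate between 0.135 and 0.235 m) or (x of each of nest_a, nest_c in the frame of nest_b below -0.05 m and horizontal distance between collar_lugs and end_plate between 0.235 and 0.335 m)) and ((horizontal distance between collar_square and post_p below 0.013 m and z of collar_square in the frame of post_p between 0.004 and 0.012 m) or (horizontal distance between collar_square and post_q below 0.013 m and z of collar_square in the frame of post_q between 0.004 and 0.012 m) or (horizontal distance between collar_square and post_r below 0.013 m and z of collar_square in the frame of post_r between 0.004 and 0.012 m)) and ((x of each of nest_a, nest_b in the frame of nest_c above 0.05 m and horizontal distance between collar_square and end_plate between 0.035 and 0.135 m) or (((x of nest_a in the frame of nest_c above 0.05 m and x of nest_b in the frame of nest_c below -0.05 m) or (x of nest_a in the frame of nest_c below -0.05 m and x of nest_b in the frame of nest_c above 0.05 m)) and horizontal distance between collar_square and end_plate between 0.135 and 0.235 m) or (x of each of nest_a, nest_b in the frame of nest_c below -0.05 m and horizontal distance between collar_square and end_plate between 0.235 and 0.335 m))); the robot touches nothing.
It fails at once if a collar is dropped onto a post instead of being set down (faster than 0.6 m/s close above the foot) ((horizontal distance between collar_round and post_p below 0.013 m and z of collar_round in the frame of post_p below 0.035 m and linear speed of collar_round above 0.6 m/s) or (horizontal distance between collar_round and post_q below 0.013 m and z of collar_round in the frame of post_q below 0.035 m and linear speed of collar_round above 0.6 m/s) or (horizontal distance between collar_round and post_r below 0.013 m and z of collar_round in the frame of post_r below 0.035 m and linear speed of collar_round above 0.6 m/s) or (horizontal distance between collar_lugs and post_p below 0.013 m and z of collar_lugs in the frame of post_p below 0.035 m and linear speed of collar_lugs above 0.6 m/s) or (horizontal distance between collar_lugs and post_q below 0.013 m and z of collar_lugs in the frame of post_q below 0.035 m and linear speed of collar_lugs above 0.6 m/s) or (horizontal distance between collar_lugs and post_r below 0.013 m and z of collar_lugs in the frame of post_r below 0.035 m and linear speed of collar_lugs above 0.6 m/s) or (horizontal distance between collar_square and post_p below 0.013 m and z of collar_square in the frame of post_p below 0.035 m and linear speed of collar_square above 0.6 m/s) or (horizontal distance between collar_square and post_q below 0.013 m and z of collar_square in the frame of post_q below 0.035 m and linear speed of collar_square above 0.6 m/s) or (horizontal distance between collar_square and post_r below 0.013 m and z of collar_square in the frame of post_r below 0.035 m and linear speed of collar_square above 0.6 m/s)).
It also fails if it takes over 80 s, if anything falls off the work surface, if the arm or the gripper's body presses on something with over 40 N, if the wrist force passes 120 N, or if a joint passes its speed limit or range.

## Robot

A 6-joint arm with a two-finger parallel gripper is mounted at the origin on the work surface. World frame = base frame: x ahead of the robot, y to its left, z up, the work surface at z = 0. Lengths are in m, angles in rad, forces in N, time in s.
With the tool pointing down it reaches from about 0.35 to 0.775 m from the base axis. Payload 7.3 kg.
Tool frame: the origin (TCP) lies at the centre of the arm's flange, where the gripper is bolted on; the fingertips stand 178 mm ahead of it and the grasp point (between the pads) lies 159 mm ahead of it (tip_extent is the distance from the TCP to the fingertips, in m); z points along the fingers, y is the line along which they close (so a half turn about z gives the same grasp; the last joint's range is limited). The gripper opens to 92 mm and grips with 3 to 60 N. Pads are 19 mm wide; open, the fingers measure 130 mm over their backs; the gripper's body (75 mm by 190 mm) begins 47 mm behind the grasp point.
Start: joints at [-1.324, 0.342, 1.524, -0, 1.275, -0.146], TCP at [0.201, -0.485, 0.405] pointing down, gripper open.
Joint ranges: [-2.53, 2.53], [-0.77, 2.02], [0.04, 2.7], [-1, 4.14], [0.28, 2.66], [-3.11, 3.11]. Speed limits (rad/s): [2.57, 2.57, 3.14, 3.14, 3.14, 3.14].

## Interface

Orientations are given as [roll, pitch, yaw] about the fixed x, y, z axes, in that order (R = Rz(yaw) Ry(pitch) Rx(roll)).
In Python, from cell import * gives the robot as it stands.
- The arm moves only by the tool arm_command, never from a script. Its arguments are lists of equal length, an entry for each row: "xyz": the shift along the world's x, y, z in mm, a list of three; "spin": the turn about the world's z in degrees. In form: {"xyz": [[tx, ty, tz], ...], "spin": [spin, ...]}. A call has 1 to 20 rows; each row shifts and turns the commanded pose from where the row before left it; what a row does not reach is not made up. A row lasts 1/10 s, in which the tool goes at most 50 mm and 8.59 degrees, less where a joint would pass 70% of its speed; a pose out of reach is approached as far as the arm can. A call with a gripper value outside its range is refused whole. "jaw" is the opening, from -1 (shut) to 1 (fully open), set as the call begins (left out, the last holds). The fingers move at their own pace and stop on an object; "squeeze" is the grip in N (left out, the last holds). Time passes only in rows, so rows that do not move let the fingers close. It gives the time, the measured TCP pose, the force, the opening and the grip force at its end, in the units of the state.
- observe(): the state, without advancing time (a new reading comes with each control period).
- read_camera(name): name is "side" or "top"; returns a dict with "img" (480x640x3 uint8, red, green, blue), "depth" (480x640 float32, m along the optical axis (not along the pixel's ray), 0 where there is no reading), "fx", "fy", "cx", "cy" (pixels), "world_from_camera" (4x4, takes a point from camera to world coordinates). Camera axes: x right, y up, looking along -z (the intrinsics and any distortion apply to the point x, -y, -z); pixel columns grow to the right and rows downward; lengths in m; the calibration is good to about 2 mm. A picture is of the moment at which its call begins.
- hand_in(): hands the job in; it is judged then, once.
The state is a dict: "time": time; "qpos": joint angles; "qvel": joint speeds; "joint_efforts": joint torques, N m; "tool_pos": TCP position; "tool_rot": TCP orientation; "contact_force": force on the tool from outside, world axes, zero at the start; "torque": the same for the moment, N m; "opening": finger opening in m; "grip_force": force on a finger pad.
Only numpy, scipy, OpenCV 4.12 (cv2) and the standard library are available. Lean on these libraries where they do the work, as an engineer would, in place of code of your own. Each camera call takes 0.05 s, during which the arm holds its last target. There are 200 camera calls.

## Working session

There is one attempt and no reset: what is moved stays moved. The work goes in short steps, Python scripts to look and compute and a tool call to move; the robot and the scene stay as the last step left them, time stands still between calls to the robot, and variables do not carry over. Pictures are saved under pics/ and viewed, at most 14 in all, crops included, and the job is handed in when it is done.

Besides the shell and the picture viewer there is one more tool, called after "Call:" as name([rows], argument=value, ...), one row to a line, values as JSON. arm_command: Moves the arm, as the interface text tells. Its arguments: {"type":"object","properties":{"xyz":{"type":"array","items":{"type":"array","items":{"type":"number"}}},"spin":{"type":"array","items":{"type":"number"}},"jaw":{"type":"number"},"squeeze":{"type":"number"}},"required":["xyz","spin"]}

```bash
mkdir -p pics; ls; cat > h.py <<'E'
from cell import *
import numpy as np, cv2
def shot(name,fn):
    c=read_camera(name); cv2.imwrite(f'pics/{fn}.png',c['img'][:,:,::-1]); np.savez(f'pics/{fn}.npz',**c); return c
def world(c,u,v,d=None):
    d=c['depth'][int(round(v)),int(round(u))] if d is None else d
    p=np.array([(u-c['cx'])/c['fx']*d,-(v-c['cy'])/c['fy']*d,-d,1]); return (c['world_from_camera']@p)[:3]
def ray_z(c,u,v,z):
    W=c['world_from_camera']; o=W[:3,3]; r=W[:3,:3]@np.array([(u-c['cx'])/c['fx'],-(v-c['cy'])/c['fy'],-1]); return o+r*(z-o[2])/r[2]
E
python3 - <<'E'
from h import *
for n in('top','side'):
    c=shot(n,n+'1'); print({k:v for k,v in c.items() if k not in('img','depth')})
print(observe())
E
```

```text
pics
{'fx': 456.59031605314357, 'fy': 456.59031605314357, 'cx': 322.94389953661863, 'cy': 241.84596323963558, 'world_from_camera': array([[-0.02793377,  0.99104255, -0.13059236,  0.37776402],
       [-0.99921278, -0.03136497, -0.02429122,  0.04267758],
       [-0.02816966,  0.12981101,  0.99113852,  1.03326582],
       [ 0.        ,  0.        ,  0.        ,  1.        ]])}
{'fx': 458.68047708181757, 'fy': 458.68047708181757, 'cx': 316.1610774320549, 'cy': 231.2564363535454, 'world_from_camera': array([[-0.95700471,  0.21068463, -0.19938398,  0.32293087],
       [-0.28961547, -0.65543006,  0.69752012,  0.80466218],
       [ 0.01627452,  0.72527473,  0.68826718,  0.80170992],
       [ 0.        ,  0.        ,  0.        ,  1.        ]])}
{'time': 0.1, 'qpos': array([-1.32402088e+00,  3.42658035e-01,  1.52491342e+00, -4.09662939e-05,
        1.27541338e+00, -1.45973969e-01]), 'qvel': array([ 0.00091488, -0.00162592, -0.00316564,  0.00049537,  0.0012615 ,
        0.00090056]), 'joint_efforts': array([ 1.35800747e-03, -4.32005131e+01, -2.44694227e+01,  7.19212834e-02,
        5.25828637e-02, -5.97526491e-05]), 'tool_pos': array([ 0.20093178, -0.4848979 ,  0.40411452]), 'tool_rot': array([-3.14020958e+00, -1.63742825e-04,  3.92761256e-01]), 'contact_force': array([-0.52198443, -0.10883753,  1.18577059]), 'torque': array([-0.08581018,  0.00702621,  0.04024487]), 'grip_force': 0.0, 'opening': 0.09185628415275698}
```

View pics/top1.png

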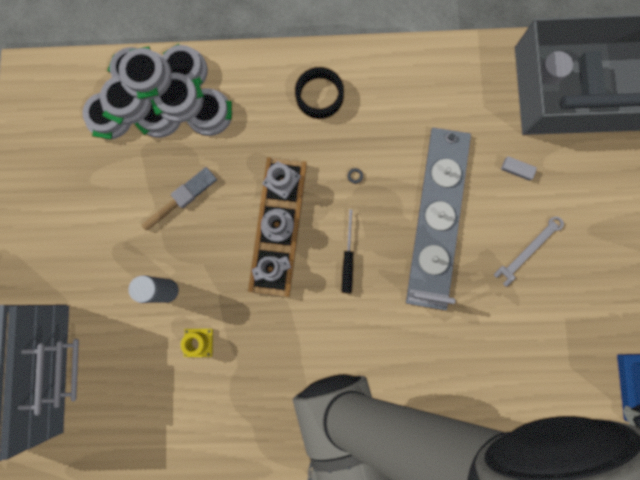

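View pics/side1.png

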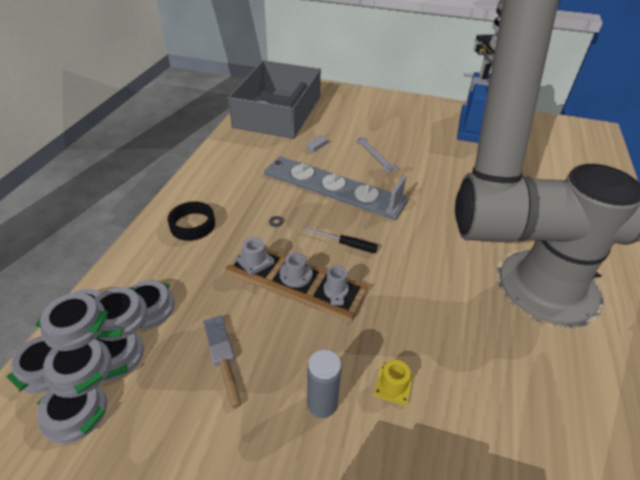

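The top view shows the board with lugs at (270,268) nearest the robot, round at (277,224) in the middle and square at (281,179) farthest. The rack's end plate is at the near end (432,298), with its feet at (434,260), (440,216) and (447,173). Next I'll enlarge both areas.

```bash
python3 - <<'E'
import cv2
t=cv2.imread('pics/top1.png');s=cv2.imread('pics/side1.png')
r=lambda im,x,y,w,h,k:cv2.resize(im[y:y+h,x:x+w],None,fx=k,fy=k,interpolation=cv2.INTER_CUBIC)
a=r(t,240,150,80,150,4);b=r(t,395,120,80,150,4)
b=r(t,400,150,80,150,4)
cv2.imwrite('pics/topc.png',cv2.hconcat([a,b]))   # left origin(240,150) right (400,150) x4
a=r(s,220,220,160,100,5);cv2.imwrite('pics/sidec1.png',a)
a=r(s,260,140,160,80,5);cv2.imwrite('pics/sidec2.png',a)
E
```

```text
(no output)
```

View pics/topc.png

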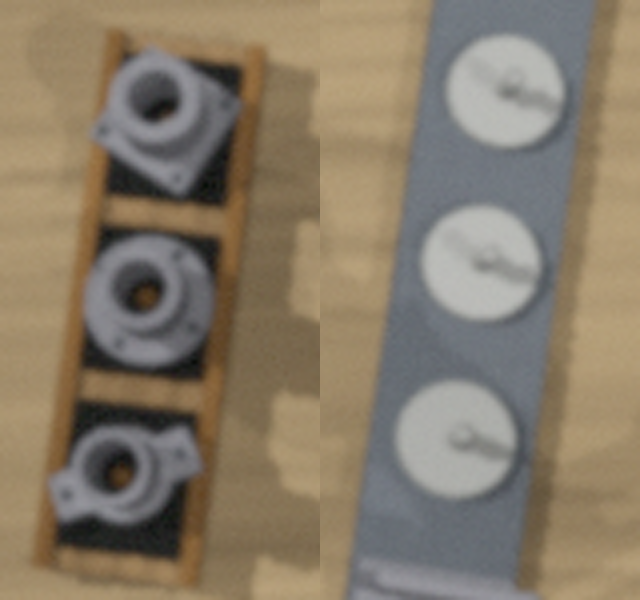

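View pics/sidec1.png

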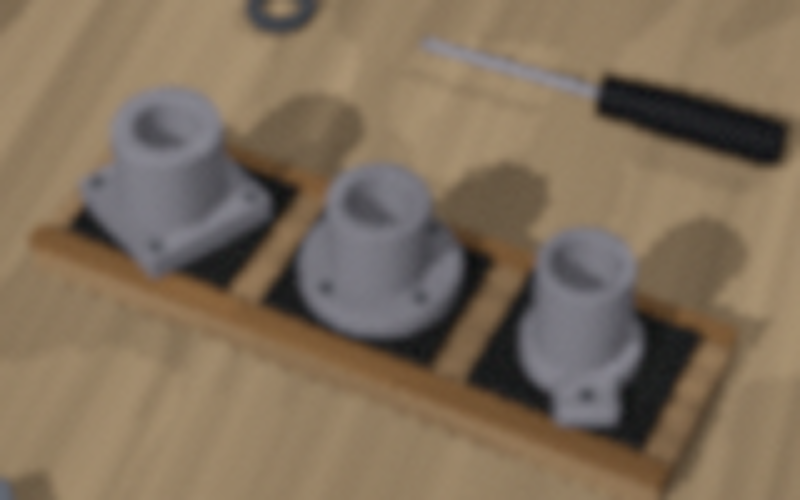

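View pics/sidec2.png

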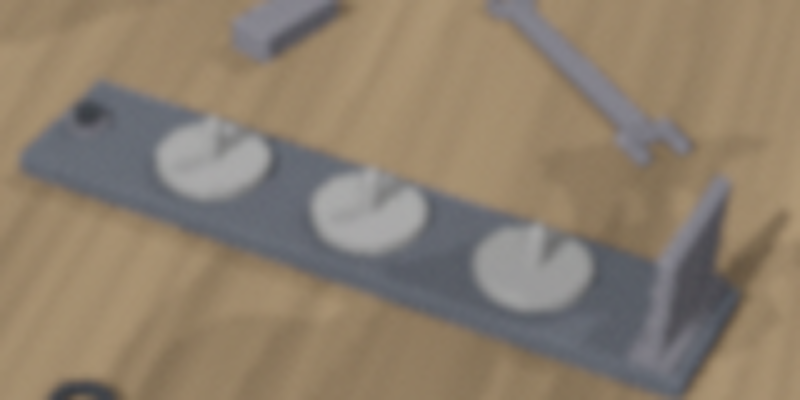

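Readings in the crops:
- **Hub top centres, top view (x4):** lugs (113,468), round (141,291), square (156,98).
- **Hub top centres, side view (x5):** lugs (585,263), round (380,201), square (166,127).
- **Foot centres, top view:** near (456,438), mid (481,263), far (505,91).
- **Foot centres, side view:** near (533,268), mid (369,212), far (213,160).

I'll triangulate these and check the result against depth.

```bash
cat > m.py <<'E'
from h import *
from scipy.optimize import least_squares
t=dict(np.load('pics/top1.npz'));s=dict(np.load('pics/side1.npz'))
def tri(pt,ps):
    O=[];D=[]
    for c,p in((t,pt),(s,ps)):
        a=ray_z(c,*p,0.);o=c['world_from_camera'][:3,3];d=(a-o)/np.linalg.norm(a-o);O.append(o);D.append(np.eye(3)-np.outer(d,d))
    p=np.linalg.solve(D[0]+D[1],D[0]@O[0]+D[1]@O[1]); return p,np.linalg.norm(D[0]@(p-O[0]))*2
T4=lambda x,y,ox,oy:((x+.5)/4-.5+ox,(y+.5)/4-.5+oy); S5=lambda x,y,ox,oy:((x+.5)/5-.5+ox,(y+.5)/5-.5+oy)
L={'lugs':((113,468),(585,263)),'round':((141,291),(380,201)),'square':((156,98),(166,127))}
F={'near':((456.5,438.5),(533,268)),'mid':((481,263),(369,212)),'far':((505.5,91.5),(213,160))}
for k,(a,b) in L.items(): print(k,*[np.round(x*1e3,1) for x in tri(T4(*a,240,150),S5(*b,220,220))])
for k,(a,b) in F.items(): print(k,*[np.round(x*1e3,1) for x in tri(T4(a[0]-320,a[1],400,150),S5(*b,260,140))])
E
cat >d.py <<'E'
from m import *
# dense cloud from depth, both cameras
def cloud(c):
    v,u=np.mgrid[:480,:640];d=c['depth'];P=np.stack([(u-c['cx'])/c['fx']*d,-(v-c['cy'])/c['fy']*d,-d,np.ones_like(d)],-1)@c['world_from_camera'].T
    return P[...,:3][d>0]
def fitc(P,r):
    f=lambda q:np.hypot(P[:,0]-q[0],P[:,1]-q[1])-r
    return least_squares(f,P[:,:2].mean(0),loss='soft_l1',f_scale=.002)
if __name__=='__main__':
  R={'lugs':(.021,.058),'round':(.023,.05),'square':(.025,.054)}
  for n,c in(('top',t),('side',s)):
    C=cloud(c)
    for k,(a,b) in L.items():
        p=tri(T4(*a,240,150),S5(*b,220,220))[0]; r,h=R[k]
        near=C[np.hypot(*(C[:,:2]-p[:2]).T)<.032]; zt=near[:,2]; top=zt[zt>np.percentile(zt,97)-.004]; ztop=np.median(top)
        w=near[(near[:,2]>ztop-.004)]
        print(n,k,'ztop',round(ztop*1e3,1),len(w),'mean',np.round(w.mean(0)*1e3,1))
    for k,(a,b) in F.items():
        p=tri(T4(a[0]-320,a[1],400,150),S5(*b,260,140))[0]
        near=C[np.hypot(*(C[:,:2]-p[:2]).T)<.045]; zf=np.median(C[np.hypot(*(C[:,:2]-p[:2]).T)<.02][:,2]); w=near[abs(near[:,2]-zf)<.0035]
        print(n,k,'zfoot',round(zf*1e3,1),len(w),np.round(w.mean(0)*1e3,1))
E
python3 d.py
```

```text
lugs [454.4 182.5  83.8] 0.3
round [549.4 167.7  75.3] 0.5
square [653.4 157.4  79.1] 0.7
near [ 464.4 -177.3   16.7] 1.1
mid [ 562.6 -196.6   17.8] 1.0
far [ 661.1 -216.5   17.5] 1.0
top lugs ztop 86.8 152 mean [455.3 183.6  86.8]
top round ztop 79.3 203 mean [551.1 168.8  79.1]
top square ztop 83.6 260 mean [653.2 158.2  83.1]
top near zfoot 24.6 586 [ 465.  -174.2   24.3]
top mid zfoot 24.7 567 [ 562.4 -193.2   24.3]
top far zfoot 24.9 535 [ 660.5 -213.    24.5]
side lugs ztop 85.0 153 mean [452.4 186.4  84.7]
side round ztop 77.1 180 mean [548.2 171.1  76.9]
side square ztop 81.2 213 mean [650.  160.7  80.8]
side near zfoot 23.2 244 [ 461.8 -170.8   22.4]
side mid zfoot 23.5 216 [ 560.  -190.    22.6]
side far zfoot 23.3 205 [ 657.1 -209.9   22.4]
```

Heights agree with the text: hub tops are about 86, 78 and 82 mm, and the feet about 24 mm. The two cameras differ by roughly 3 mm, so I use their mean:
- **Collars:** lugs (454,185), round (550,170), square (651.5,159.5).
- **Posts:** near (463.5,-172.5), mid (561,-191.5), far (659,-211.5).

I'm moving above the lugs collar.

Call:
arm_command([
  [15, 11, 0],
  [31, 23, -5],
  [31, 23, -5],
  [31, 23, -5],
  [31, 23, -5],
  [31, 23, -5],
  [31, 23, -5],
  [31, 30, -5],
  [16, 35, -5],
  [5, 40, -5],
  [0, 40, -5],
  [0, 40, -5],
  [0, 40, -5],
  [0, 40, -5],
  [0, 40, -5],
  [0, 40, -5],
  [0, 40, -5],
  [0, 40, -5],
  [0, 40, 0],
  [0, 30, 0],
], spin=[-1.5, -1.5, -1.5, -1.5, -1.5, -1.5, -1.5, -1.5, -1.5, -1.5, -1.5, -1.5, -1.5, -1.5, -1.5, -1.5, -1.5, -1.5, -1.5, -1.5], jaw=1)

```text
time: 2.1
tool_pos: [0.4535, 0.1611, 0.3193]
tool_rot: [3.141, 0.001, -0.131]
contact_force: [-0.4, -0.6, -0.2]
opening: 0.0917
grip_force: 0.0
```

Call:
arm_command([
  [0, 15, 0],
  [0, 0, 0],
  [0, 0, 0],
  [0, 0, 0],
], spin=[0, 0, 0, 0])

```text
time: 2.5
tool_pos: [0.454, 0.1732, 0.3196]
tool_rot: [3.141, 0.0, -0.132]
contact_force: [-0.8, -0.7, 0.4]
opening: 0.0921
grip_force: 0.0
```

Call:
arm_command([
  [0, 12, 0],
  [0, 0, -10],
  [0, 0, -20],
  [0, 0, -20],
  [0, 0, -20],
  [0, 0, -15],
  [0, 0, -7],
  [0, 0, 0],
  [0, 0, 0],
], spin=[0, 0, 0, 0, 0, 0, 0, 0, 0])

```text
time: 3.4
tool_pos: [0.4542, 0.186, 0.228]
tool_rot: [-3.142, -0.001, -0.131]
contact_force: [-0.1, -0.2, 0.3]
opening: 0.0919
grip_force: 0.0
```

Call:
arm_command([
  [0, 0, 0],
  [0, 0, 0],
  [0, 0, 0],
  [0, 0, 0],
  [0, 0, 0],
  [0, 0, 0],
  [0, 0, 0],
  [0, 0, 0],
], spin=[0, 0, 0, 0, 0, 0, 0, 0], jaw=-1, squeeze=35)

```text
time: 4.2
tool_pos: [0.454, 0.1858, 0.2278]
tool_rot: [3.141, 0.0, -0.131]
contact_force: [-0.9, -2.9, 1.6]
opening: 0.0419
grip_force: 35.0
```

Opening is 41.9 mm, matching the 42 mm hub, so the grip is on centre. Now lift and carry.

Call:
arm_command([
  [0, 0, 8],
  [0, 0, 18],
  [0, 0, 25],
  [0, 0, 25],
  [0, 0, 18],
  [0, 0, 6],
  [0, -10, 0],
  [1, -20, 0],
  [1, -30, 0],
  [1, -40, 0],
  [1, -40, 0],
  [1, -40, 0],
  [1, -40, 0],
  [1, -40, 0],
  [1, -40, 0],
  [1, -30, 0],
  [1, -20, 0],
  [0, -8, 0],
  [0, 0, 0],
  [0, 0, 0],
], spin=[0, 0, 0, 0, 0, 0, 0, 0, 0, 0, 0, 0, 0, 0, 0, 0, 0, 0, 0, 0])

```text
time: 6.2
tool_pos: [0.4636, -0.1713, 0.3271]
tool_rot: [-3.141, 0.002, -0.131]
contact_force: [-0.2, -0.2, -4.8]
opening: 0.0416
grip_force: 35.0
```

```bash
python3 - <<'E'
from h import *
c=shot('side','side2');t=shot('top','top2')
k=lambda im,x,y,w,h,f:cv2.resize(im[y:y+h,x:x+w,::-1],None,fx=f,fy=f,interpolation=cv2.INTER_CUBIC)
cv2.imwrite('pics/two2.png',cv2.hconcat([k(c['img'],270,100,160,180,2.5),k(t['img'],380,140,150,180,2.5)]))
E
```

```text
(no output)
```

View pics/two2.png

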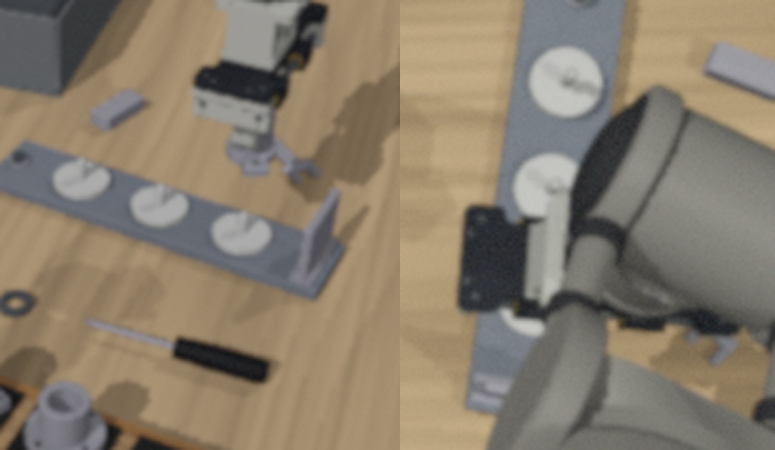

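The side crop shows the collar held upright in the fingers at about (255,155), above the near post. Lowering in steps.

Call:
arm_command([
  [0, -1, -8],
  [0, 0, -18],
  [0, 0, -20],
  [0, 0, -20],
  [0, 0, -15],
  [0, 0, -10],
  [0, 0, -5],
  [0, 0, -3],
  [0, 0, -1],
  [0, 0, 0],
  [0, 0, 0],
], spin=[0, 0, 0, 0, 0, 0, 0, 0, 0, 0, 0])

```text
time: 7.4
tool_pos: [0.4641, -0.1731, 0.2282]
tool_rot: [3.141, -0.001, -0.131]
contact_force: [0.6, -0.4, -3.3]
opening: 0.0416
grip_force: 35.0
```

Call:
arm_command([
  [0, 0, -2],
  [0, 0, 0],
  [0, 0, -1],
  [0, 0, 0],
  [0, 0, 0],
], spin=[0, 0, 0, 0, 0])

```text
time: 7.9
tool_pos: [0.464, -0.173, 0.2247]
tool_rot: [3.141, 0.0, -0.131]
contact_force: [0.2, 0.5, -4.5]
opening: 0.0414
grip_force: 35.0
```

Call:
arm_command([
  [0, 0, -1],
  [0, 0, 0],
  [0, 0, -1],
  [0, 0, 0],
  [0, 0, 0],
], spin=[0, 0, 0, 0, 0])

```text
time: 8.4
tool_pos: [0.464, -0.173, 0.2228]
tool_rot: [3.141, -0.0, -0.131]
contact_force: [-0.9, -0.5, -2.5]
opening: 0.0415
grip_force: 35.0
```

Call:
arm_command([
  [0, 0, -0.7],
  [0, 0, 0],
  [0, 0, -0.5],
  [0, 0, 0],
  [0, 0, 0],
], spin=[0, 0, 0, 0, 0])

```text
time: 8.9
tool_pos: [0.464, -0.173, 0.2227]
tool_rot: [3.141, -0.001, -0.131]
contact_force: [-3.9, 2.1, 9.6]
opening: 0.0415
grip_force: 35.0
```

Contact felt at 9.6 N, so the collar is seated. Release it, rise, and head to the round collar.

Call:
arm_command([
  [0, 0, 0],
  [0, 0, 0],
  [0, 0, 0],
  [0, 0, 0],
  [0, 0, 0],
  [0, 0, 0],
], spin=[0, 0, 0, 0, 0, 0], jaw=1)

```text
time: 9.5
tool_pos: [0.464, -0.173, 0.2215]
tool_rot: [3.142, 0.0, -0.131]
contact_force: [-0.1, -0.4, -0.6]
opening: 0.0851
grip_force: 0.0
```

Call:
arm_command([
  [0, 0, 8],
  [0, 0, 18],
  [0, 0, 25],
  [0, 0, 25],
  [0, 0, 18],
  [0, 0, 6],
  [5, 20, 0],
  [8, 30, 0],
  [10, 40, 0],
  [10, 40, 0],
  [10, 40, 0],
  [10, 40, 0],
  [10, 40, 0],
  [10, 40, 0],
  [8, 30, 0],
  [5, 20, 0],
  [0, 3, 0],
  [0, 0, 0],
  [0, 0, 0],
], spin=[0, 0, 0, 0, 0, 0, 0, 0, 0, 0, 0, 0, 0, 0, 0, 0, 0, 0, 0])

```text
time: 11.4
tool_pos: [0.5498, 0.1691, 0.3212]
tool_rot: [3.141, 0.001, -0.131]
contact_force: [0.0, 0.1, -0.0]
opening: 0.0921
grip_force: 0.0
```

```bash
python3 - <<'E'
from h import *
t=shot('top','top3');s=shot('side','side3')
k=lambda im,x,y,w,h,f:cv2.resize(im[y:y+h,x:x+w,::-1],None,fx=f,fy=f,interpolation=cv2.INTER_CUBIC)
cv2.imwrite('pics/two3.png',cv2.hconcat([k(s['img'],260,140,160,180,2.5),k(t['img'],390,120,120,180,2.5)]))
E
```

```text
(no output)
```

View pics/two3.png

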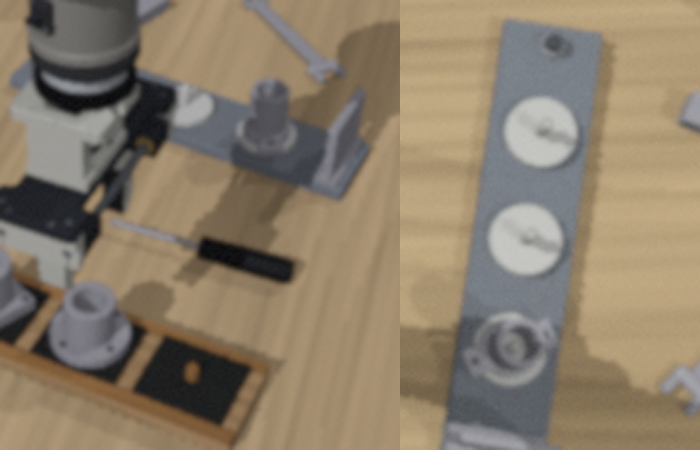

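The lugs collar sits upright and centred on the near post (top crop (512,345)), with the lug flange flat on the foot. Descending on the round collar.

Call:
arm_command([
  [0, 1, -10],
  [0, 0, -20],
  [0, 0, -20],
  [0, 0, -20],
  [0, 0, -17],
  [0, 0, -10],
  [0, 0, 0],
  [0, 0, 0],
], spin=[0, 0, 0, 0, 0, 0, 0, 0])

```text
time: 12.3
tool_pos: [0.5502, 0.1708, 0.2248]
tool_rot: [-3.142, -0.0, -0.131]
contact_force: [-0.7, 0.5, 0.4]
opening: 0.0919
grip_force: 0.0
```

Call:
arm_command([
  [0, 0, 0],
  [0, 0, 0],
  [0, 0, 0],
  [0, 0, 0],
  [0, 0, 0],
  [0, 0, 0],
  [0, 0, 0],
  [0, 0, 0],
], spin=[0, 0, 0, 0, 0, 0, 0, 0], jaw=-1)

```text
time: 13.1
tool_pos: [0.55, 0.1707, 0.2246]
tool_rot: [3.141, 0.0, -0.131]
contact_force: [-0.9, -2.5, 1.2]
opening: 0.0453
grip_force: 35.0
```

Call:
arm_command([
  [0, 0, 8],
  [0, 0, 18],
  [0, 0, 25],
  [0, 0, 25],
  [0, 0, 18],
  [0, 0, 6],
  [0, -10, 0],
  [1, -20, 0],
  [1, -30, 0],
  [1, -40, 0],
  [1, -40, 0],
  [1, -40, 0],
  [1, -40, 0],
  [1, -40, 0],
  [1, -40, 0],
  [1, -30, 0],
  [2, -22, 0],
  [0, -10, 0],
  [0, 0, 0],
  [0, 0, 0],
], spin=[0, 0, 0, 0, 0, 0, 0, 0, 0, 0, 0, 0, 0, 0, 0, 0, 0, 0, 0, 0])

```text
time: 15.1
tool_pos: [0.5607, -0.1903, 0.3237]
tool_rot: [-3.141, 0.002, -0.131]
contact_force: [-0.1, 0.3, -3.7]
opening: 0.0455
grip_force: 35.0
```

Call:
arm_command([
  [0, 0, -8],
  [0, 0, -18],
  [0, 0, -20],
  [0, 0, -20],
  [0, 0, -15],
  [0, 0, -10],
  [0, 0, -5],
  [0, 0, -3],
  [0, 0, -2],
  [0, 0, 0],
  [0, 0, 0],
], spin=[0, 0, 0, 0, 0, 0, 0, 0, 0, 0, 0])

```text
time: 16.2
tool_pos: [0.5611, -0.1911, 0.2241]
tool_rot: [3.141, -0.001, -0.131]
contact_force: [-0.4, -0.8, -4.5]
opening: 0.0457
grip_force: 35.0
```

Call:
arm_command([
  [0, 0, -2],
  [0, 0, 0],
  [0, 0, -1],
  [0, 0, 0],
  [0, 0, 0],
], spin=[0, 0, 0, 0, 0])

```text
time: 16.7
tool_pos: [0.561, -0.191, 0.2205]
tool_rot: [3.142, 0.0, -0.131]
contact_force: [0.1, 1.2, -4.1]
opening: 0.0455
grip_force: 35.0
```

Call:
arm_command([
  [0, 0, -1],
  [0, 0, 0],
  [0, 0, -0.7],
  [0, 0, 0],
  [0, 0, 0],
], spin=[0, 0, 0, 0, 0])

```text
time: 17.2
tool_pos: [0.561, -0.191, 0.2196]
tool_rot: [3.141, -0.001, -0.131]
contact_force: [-1.4, 0.9, 4.7]
opening: 0.0456
grip_force: 35.0
```

Contact at the expected height (219.6 mm). Release and go to the square collar.

Call:
arm_command([
  [0, 0, 0],
  [0, 0, 0],
  [0, 0, 0],
  [0, 0, 0],
  [0, 0, 0],
  [0, 0, 0],
], spin=[0, 0, 0, 0, 0, 0], jaw=1)

```text
time: 17.8
tool_pos: [0.561, -0.191, 0.2188]
tool_rot: [3.142, -0.0, -0.131]
contact_force: [-0.4, -0.3, 0.6]
opening: 0.0888
grip_force: 0.0
```

Call:
arm_command([
  [0, 0, 8],
  [0, 0, 18],
  [0, 0, 25],
  [0, 0, 25],
  [0, 0, 18],
  [0, 0, 6],
  [5, 20, 0],
  [8, 30, 0],
  [10, 40, 0],
  [10, 40, 0],
  [10, 40, 0],
  [10, 40, 0],
  [10, 40, 0],
  [10, 40, 0],
  [8, 30, 0],
  [5, 20, 0],
  [5, 10, 0],
  [0, 0, 0],
  [0, 0, 0],
], spin=[0, 0, 0, 0, 0, 0, 0, 0, 0, 0, 0, 0, 0, 0, 0, 0, 0, 0, 0])

```text
time: 19.7
tool_pos: [0.6519, 0.1581, 0.3184]
tool_rot: [3.141, 0.001, -0.131]
contact_force: [0.8, -0.3, 0.2]
opening: 0.0916
grip_force: 0.0
```

Target TCP z is 225, about -93 from here.

Call:
arm_command([
  [0, 1, -10],
  [0, 0, -20],
  [0, 0, -20],
  [0, 0, -20],
  [0, 0, -15],
  [0, 0, -8],
  [0, 0, 0],
  [0, 0, 0],
], spin=[0, 0, 0, 0, 0, 0, 0, 0])

```text
time: 20.5
tool_pos: [0.6523, 0.1598, 0.2264]
tool_rot: [-3.141, -0.001, -0.131]
contact_force: [-0.2, 0.8, 0.8]
opening: 0.0916
grip_force: 0.0
```

Call:
arm_command([
  [0, 0, 0],
  [0, 0, 0],
  [0, 0, 0],
  [0, 0, 0],
  [0, 0, 0],
  [0, 0, 0],
  [0, 0, 0],
  [0, 0, 0],
], spin=[0, 0, 0, 0, 0, 0, 0, 0], jaw=-1, squeeze=40)

```text
time: 21.3
tool_pos: [0.6519, 0.1595, 0.2259]
tool_rot: [3.141, 0.0, -0.131]
contact_force: [-0.5, -4.6, 2.9]
opening: 0.0495
grip_force: 40.0
```

Call:
arm_command([
  [0, 0, 8],
  [0, 0, 18],
  [0, 0, 25],
  [0, 0, 25],
  [0, 0, 18],
  [0, 0, 6],
  [0, -10, 0],
  [0, -20, 0],
  [1, -30, 0],
  [1, -40, 0],
  [1, -40, 0],
  [1, -40, 0],
  [1, -40, 0],
  [1, -40, 0],
  [1, -40, 0],
  [0, -35, 0],
  [0, -25, 0],
  [0, -11, 0],
  [0, 0, 0],
  [0, 0, 0],
], spin=[0, 0, 0, 0, 0, 0, 0, 0, 0, 0, 0, 0, 0, 0, 0, 0, 0, 0, 0, 0])

```text
time: 23.3
tool_pos: [0.6589, -0.2102, 0.3248]
tool_rot: [-3.14, 0.002, -0.131]
contact_force: [-0.1, 1.4, -6.0]
opening: 0.0494
grip_force: 40.0
```

Call:
arm_command([
  [0, 0, -8],
  [0, 0, -18],
  [0, 0, -20],
  [0, 0, -20],
  [0, 0, -15],
  [0, 0, -10],
  [0, 0, -5],
  [0, 0, -3],
  [0, 0, -2],
  [0, 0, 0],
  [0, 0, 0],
], spin=[0, 0, 0, 0, 0, 0, 0, 0, 0, 0, 0])

```text
time: 24.4
tool_pos: [0.6591, -0.2112, 0.2255]
tool_rot: [3.141, -0.001, -0.131]
contact_force: [0.3, -0.6, -5.8]
opening: 0.0497
grip_force: 40.0
```

Call:
arm_command([
  [0, 0, -1],
  [0, 0, 0],
  [0, 0, -1],
  [0, 0, 0],
  [0, 0, 0],
], spin=[0, 0, 0, 0, 0])

```text
time: 24.9
tool_pos: [0.659, -0.211, 0.2228]
tool_rot: [3.142, 0.0, -0.131]
contact_force: [0.3, 0.8, -6.5]
opening: 0.0499
grip_force: 40.0
```

Call:
arm_command([
  [0, 0, -1],
  [0, 0, 0],
  [0, 0, -1],
  [0, 0, 0],
  [0, 0, 0],
], spin=[0, 0, 0, 0, 0])

```text
time: 25.4
tool_pos: [0.659, -0.211, 0.221]
tool_rot: [3.141, -0.0, -0.131]
contact_force: [0.3, -0.1, -3.9]
opening: 0.0493
grip_force: 40.0
```

Call:
arm_command([
  [0, 0, -0.7],
  [0, 0, 0],
  [0, 0, 0],
  [0, 0, 0],
], spin=[0, 0, 0, 0])

```text
time: 25.8
tool_pos: [0.659, -0.211, 0.2209]
tool_rot: [3.141, -0.001, -0.131]
contact_force: [-3.6, 1.5, 2.9]
opening: 0.0491
grip_force: 40.0
```

Contact. Release, rise and move clear to the left.

Call:
arm_command([
  [0, 0, 0],
  [0, 0, 0],
  [0, 0, 0],
  [0, 0, 0],
  [0, 0, 0],
  [0, 0, 0],
], spin=[0, 0, 0, 0, 0, 0], jaw=1)

```text
time: 26.4
tool_pos: [0.659, -0.211, 0.2201]
tool_rot: [3.141, -0.0, -0.131]
contact_force: [0.2, 0.2, -0.7]
opening: 0.0905
grip_force: 0.0
```

Call:
arm_command([
  [0, 0, 8],
  [0, 0, 18],
  [0, 0, 25],
  [0, 0, 25],
  [0, 0, 25],
  [0, 0, 15],
  [-8, 20, 0],
  [-15, 35, 0],
  [-15, 40, 0],
  [-15, 40, 0],
  [-15, 40, 0],
  [-15, 40, 0],
  [-15, 40, 0],
  [-10, 30, 0],
  [-5, 15, 0],
  [0, 0, 0],
  [0, 0, 0],
  [0, 0, 0],
], spin=[0, 0, 0, 0, 0, 0, 0, 0, 0, 0, 0, 0, 0, 0, 0, 0, 0, 0])

```text
time: 28.2
tool_pos: [0.5466, 0.0877, 0.3362]
tool_rot: [3.141, -0.001, -0.132]
contact_force: [0.2, -0.3, -0.6]
opening: 0.0916
grip_force: 0.0
```

```bash
python3 - <<'E'
from h import *
t=shot('top','top4');s=shot('side','side4')
k=lambda im,x,y,w,h,f:cv2.resize(im[y:y+h,x:x+w,::-1],None,fx=f,fy=f,interpolation=cv2.INTER_CUBIC)
cv2.imwrite('pics/two4.png',cv2.hconcat([k(s['img'],250,120,180,180,2.5),k(t['img'],390,120,120,180,2.5)]))
from d import cloud
C=cloud(t)
for n,p,o in(('lugs',(463.5,-172.5),81),('round',(561,-191.5),73),('square',(659,-211.5),77)):
    w=C[np.hypot(*(C[:,:2]-np.array(p)/1e3).T)<.04]; z=np.median(w[w[:,2]>np.percentile(w[:,2],97)-.004][:,2]); w=w[w[:,2]>z-.004]
    print(n,np.round(w.mean(0)*1e3,1),'expect z',o)
E
```

```text
lugs [454.4 182.5  83.8] 0.3
round [549.4 167.7  75.3] 0.5
square [653.4 157.4  79.1] 0.7
near [ 464.4 -177.3   16.7] 1.1
mid [ 562.6 -196.6   17.8] 1.0
far [ 661.1 -216.5   17.5] 1.0
lugs [ 465.5 -171.6   82. ] expect z 81
round [ 562.5 -189.6   74.1] expect z 73
square [ 660.2 -209.7   78.2] expect z 77
```

View pics/two4.png

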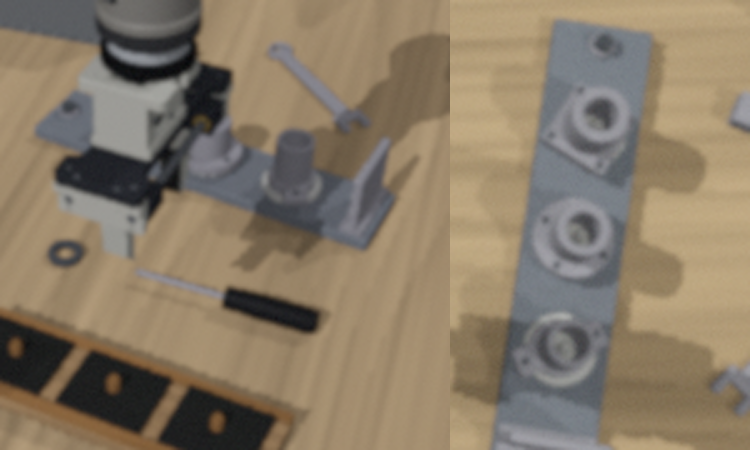

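The top crop shows lugs (563,347), round (574,235) and square (592,122), each on its post and upright. The pads are empty, the heights match a seated collar, and the gripper is clear. Handing in.

```bash
python3 -c "from cell import *; print(hand_in())"
```

```text
the job is handed in; nothing more can be done
None
```

All three collars are seated upright and released on the wash rack, in order from the end plate: lugs, round, square. The job was handed in at about 28 s; no verdict came back.

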